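# Line the reagents up by height on the bench tray

## Task

Line up the small jar and the three screw-capped bottles that stand in front of the white tray on that tray in order of height, each standing upright and centred on its own round grey spot: the tallest at the end with the yellow bar, then down in size to the shortest at the end with the black bar. Do not tip any of them over, and leave the dropper bottle with the mint-green tip where it stands.

Things in the scene. Friction and masses are not known exactly. Their poses are not given: they have to be found in the camera images.
- jar_mid (a point): The shortest: small round screw jar, clear with peach contents and a white ribbed lid, 44 mm across, 50 mm tall; straight-sided, grasp it anywhere round the side, e.g. 30 mm above its foot. Stands on the worktop between robot and tray. Point given: on its upright axis, half-way up; z axis up. Loose.
- bottle_blue_mid (a point): Second shortest: white/clear round bottle with a BLUE screw cap, 120 mm tall; body 56 mm across up to 84 mm; above that the neck and cap are 35 mm across; grasp the cap, e.g. 102 mm above its foot. Stands on the worktop between robot and tray (not the look-alikes fixed at the far right back). Point given: on its upright axis, half-way up; z axis up. Loose.
- bottle_brown_mid (a point): Third: brown (amber) round bottle with a BLACK screw cap, 135 mm tall; body 60 mm across up to 94 mm; above that the neck and cap are 38 mm across; grasp the cap, e.g. 115 mm above its foot. Stands on the worktop between robot and tray (not the look-alikes fixed at the far right back). Point given: on its upright axis, half-way up; z axis up. Loose.
- bottle_redcap_mid (a point): The tallest: slim white round bottle with a RED screw cap, 240 mm tall; body 64 mm across up to 168 mm; above that the neck and cap are 40 mm across; grasp the cap, e.g. 208 mm above its foot. Stands on the worktop between robot and tray (not the look-alikes fixed at the far right back). Point given: on its upright axis, half-way up; z axis up. Loose.
- spot1: Round grey spot on the white tray (an end spot; straight row spot1 to spot4, centres 100 mm apart). Fixed disc 76 mm across; origin at the centre of its underside; its standing face is 2 mm above that and 11 mm above the worktop. y axis along the row from spot1 to spot4, x across the tray, away from the robot. Tray: fixed, 118 x 450 mm, lips level with the spots.
- spot2: Round grey spot on the white tray (an inner spot; straight row spot1 to spot4, centres 100 mm apart). Fixed disc 76 mm across; origin at the centre of its underside; its standing face is 2 mm above that and 11 mm above the worktop. y axis along the row from spot1 to spot4, x across the tray, away from the robot. Tray: fixed, 118 x 450 mm, lips level with the spots.
- spot3: Round grey spot on the white tray (an inner spot; straight row spot1 to spot4, centres 100 mm apart). Fixed disc 76 mm across; origin at the centre of its underside; its standing face is 2 mm above that and 11 mm above the worktop. y axis along the row from spot1 to spot4, x across the tray, away from the robot. Tray: fixed, 118 x 450 mm, lips level with the spots.
- spot4: Round grey spot on the white tray (an end spot; straight row spot1 to spot4, centres 100 mm apart). Fixed disc 76 mm across; origin at the centre of its underside; its standing face is 2 mm above that and 11 mm above the worktop. y axis along the row from spot1 to spot4, x across the tray, away from the robot. Tray: fixed, 118 x 450 mm, lips level with the spots.
- clip_yellow: Fixed flat yellow bar, 90 mm across the tray, 22 mm along it, about 7 mm high, on one end of the tray, 57 mm beyond the nearest spot's centre: it marks the TALL end of the row (next to spot1 or to spot4, differing from start to start). A black bar alike marks the other, short end. Origin at the centre of its underside.
- dropper_bottle_mid (a point): Bystander to be left alone: white squeeze bottle, 50 mm across, 178 mm tall, with a pointed mint-green dropper tip, standing on the worktop to the left of the tray (+y). Point given half-way up its upright axis; z axis up along it. Loose and easily tipped.

How it is judged (in metres and radians):
At the end, for the whole second after the job is handed in: Counted from the spot beside the yellow bar, the four spots carry the red-capped bottle, the brown bottle, the blue-capped bottle and the jar; each stands on its spot (height within 6 mm) with its axis within 15 mm of the spot's centre, upright within 0.1 rad, and at rest (((horizontal distance between clip_yellow and spot4 below 0.1 m and horizontal distance between jar_mid and spot1 below 0.015 m and horizontal distance between bottle_blue_mid and spot2 below 0.015 m and horizontal distance between bottle_brown_mid and spot3 below 0.015 m and horizontal distance between bottle_redcap_mid and spot4 below 0.015 m) or (horizontal distance between clip_yellow and spot1 below 0.1 m and horizontal distance between jar_mid and spot4 below 0.015 m and horizontal distance between bottle_blue_mid and spot3 below 0.015 m and horizontal distance between bottle_brown_mid and spot2 below 0.015 m and horizontal distance between bottle_redcap_mid and spot1 below 0.015 m)) and angle between each of jar_mid, bottle_blue_mid, bottle_brown_mid, bottle_redcap_mid's own z axis and vertical below 0.1 rad and height (world z) of jar_mid between 0.03 and 0.042 m and linear speed of each of jar, bottle_blue, bottle_brown, bottle_redcap below 0.02 m/s and angular speed of each of jar, bottle_blue, bottle_brown, bottle_redcap below 0.2 rad/s and height (world z) of bottle_blue_mid between 0.065 and 0.077 m and height (world z) of bottle_brown_mid between 0.0725 and 0.0845 m and height (world z) of bottle_redcap_mid between 0.125 and 0.137 m); the robot touches nothing.
It fails at once if a bottle or the jar is tipped over (more than 0.7 rad) (angle between any of jar_mid, bottle_blue_mid, bottle_brown_mid, bottle_redcap_mid's own z axis and vertical above 0.7 rad).
It fails at once if the dropper bottle is shifted more than 30 mm or tipped (distance of dropper_bottle_mid from where it was at the start of the episode above 0.03 m or angle between dropper_bottle_mid's own z axis and vertical above 0.4 rad).
It also fails if it takes over 109 s, if anything falls off the work surface, if the arm or the gripper's body presses on something with over 40 N, if the wrist force passes 120 N, or if a joint passes its speed limit or range.

## Robot

A 7-joint arm with a two-finger parallel gripper is mounted at the origin on a cart in front of the work surface, level with it; the furniture and walls round the work are solid. World frame = base frame: x ahead of the robot, y to its left, z up, the work surface at z = 0. Lengths are in mm, angles in rad, forces in N, time in s.
With the tool pointing down it reaches from about 400 to 875 mm from the base axis. Payload 4.4 kg.
Tool frame: the origin (TCP) lies where the fingers leave the gripper's body, on its centre line; the fingertips stand 73 mm ahead of it and the grasp point (between the pads) lies 54 mm ahead of it; z points along the fingers, y is the line along which they close (so a half turn about z gives the same grasp; the last joint's range is limited). The gripper opens to 85 mm and grips with 20 to 120 N. Pads are 22 mm wide; open, the fingers measure 114 mm over their backs; the gripper's body (76 mm by 85 mm) begins 54 mm behind the grasp point. The pads swing forward as they close: fully open they stand 13 mm farther back than shut.
Start: joints at [-1.19, 0.628, 0.038, 1.517, -0.027, 0.996, -0.02], TCP at [280.835, 586.216, 303.913] pointing down, gripper open.
Joint ranges: [-3.06, 3.06], [-0.37, 2.12], [-1.25, 1.32], [0.18, 2.47], [-1.1, 4.24], [0.23, 1.98], [-2.94, 2.94]. Speed limits (rad/s): [2.57, 2.57, 3.14, 3.14, 3.14, 3.14, 3.14].

## Interface

Orientations are given as [roll, pitch, yaw] about the fixed x, y, z axes, in that order (R = Rz(yaw) Ry(pitch) Rx(roll)).
In Python, from cell import ctrl gives the robot as it stands.
- The arm moves only by the tool send_rows, never from a script. Its argument "rows" is a list that holds one entry, the list of rows, each a list of 6 numbers: the shift along the tool's x, y, z in cm, then the turn, a rotation vector about the tool's x, y, z in rad. In form: [[[tx, ty, tz, wx, wy, wz], ...]]. A call has 1 to 10 rows; each row is the pose to reach, as a shift and turn from the pose commanded when the call began, along the tool's axes at that moment; what a row does not reach only later rows make up. A row lasts 1/10 s, in which the tool goes at most 50 mm and 8.59 degrees, less where a joint would pass 70% of its speed; a pose out of reach is approached as far as the arm can. A call with a gripper value outside its range is refused whole. "grip" is the closure in counts, from 0 (fully open) to 255 (shut), set as the call begins (left out, the last holds). The fingers move at their own pace and stop on an object; the grip force is fixed at half the most. Time passes only in rows, so rows that repeat a pose let the fingers close. It gives the time, the measured TCP pose, the force, the opening and the grip force at its end, in the units of the state.
- ctrl.read_state(): the state, without advancing time (a new reading comes with each control period).
- ctrl.get_image(name): name is "scene" or "top" or "wrist"; returns a dict with "pixels" (420x560x3 uint8, red, green, blue), "fx", "fy", "cx", "cy" (pixels), "D" ([k1, k2, p1, p2, k3] as OpenCV has them; the pictures are not rectified), "extrinsics" (4x4, takes a point from camera to world coordinates); the wrist camera has in their place "mount" (4x4, takes a point from camera to tool coordinates, whose origin is the TCP and whose axes are the flange's). Camera axes: x right, y up, looking along -z (the intrinsics and any distortion apply to the point x, -y, -z); pixel columns grow to the right and rows downward; lengths in mm; the calibration is good to about 2 mm. A picture is of the moment at which its call begins: read the wrist's pose just before it. There is no depth.
- ctrl.finish_job(): hands the job in; it is judged then, once.
The state is a dict: "clock": time; "qpos": joint angles; "qd": joint speeds; "tau": joint torques, N m; "eef_pos": TCP position; "tool_rot": TCP orientation; "force": force on the tool from outside, world axes, zero at the start; "torque": the same for the moment, N m; "width": finger opening in mm; "gripper_force": force on a finger pad.
Only numpy, scipy, OpenCV 4.12 (cv2) and the standard library are available. Lean on these libraries where they do the work, as an engineer would, in place of code of your own. Each camera call takes 0.05 s, during which the arm holds its last target. There are 200 camera calls.

## Working session

There is one attempt and no reset: what is moved stays moved. The work goes in short steps, Python scripts to look and compute and a tool call to move; the robot and the scene stay as the last step left them, time stands still between calls to the robot, and variables do not carry over. Pictures are saved under pics/ and viewed, at most 14 in all, crops included, and the job is handed in when it is done.

Besides the shell and the picture viewer there is one more tool, called after ">>>" in YAML: its name, and indented under it one key for each argument. send_rows: Moves the arm, as the interface text tells. Its arguments: {"type":"object","properties":{"rows":{"type":"array","items":{"type":"array","items":{"type":"array","items":{"type":"number"}}}},"grip":{"type":"number"}},"required":["rows"]}

```bash
mkdir -p pics; ls; python3 - <<'E'
from cell import ctrl
import cv2,json
s=ctrl.read_state(); print({k:s[k] for k in('clock','eef_pos','tool_rot','width','force')})
for n in('scene','top'):
    d=ctrl.get_image(n); cv2.imwrite(f'pics/{n}0.png',d['pixels'][:,:,::-1])
    print(n,d['fx'],d['fy'],d['cx'],d['cy'],d['D'],d['extrinsics'])
E
```

```text
pics
{'clock': 0.0, 'eef_pos': array([280.62181482, 585.77684684, 303.01384675]), 'tool_rot': array([-3.13975954e+00,  1.76886321e-05,  2.69477504e+00]), 'width': 85.44155003056002, 'force': array([-0.01925804, -0.34547534,  0.58171805])}
scene 430.1954980034913 430.1954980034913 273.8092333135292 212.0639118455901 [-0.08993262  0.          0.          0.          0.        ] [[ 8.11620075e-01  3.01666735e-01 -5.00269963e-01 -9.61686719e+01]
 [-5.84166964e-01  4.12251447e-01 -6.99140689e-01 -8.22874240e+02]
 [-4.67047315e-03  8.59677803e-01  5.10815290e-01  7.47665273e+02]
 [ 0.00000000e+00  0.00000000e+00  0.00000000e+00  1.00000000e+00]]
top 397.6651436631647 397.6651436631647 281.9777797083744 206.99709750434826 [-0.02300958  0.          0.          0.          0.        ] [[ 1.14916283e-02  9.93311878e-01 -1.14888882e-01  4.47392684e+02]
 [-9.99841564e-01  9.85249809e-03 -1.48247961e-02  5.30197088e+01]
 [-1.35937036e-02  1.15041041e-01  9.93267723e-01  9.52022342e+02]
 [ 0.00000000e+00  0.00000000e+00  0.00000000e+00  1.00000000e+00]]
```

View pics/scene0.png

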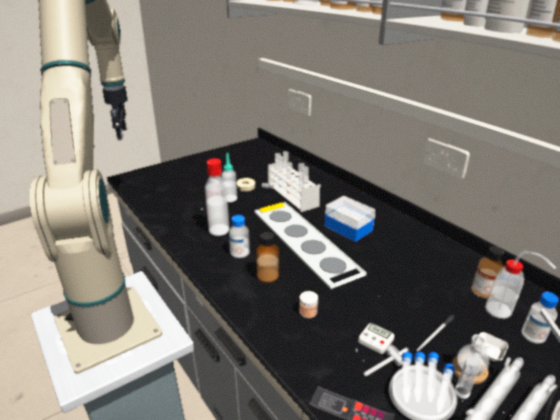

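View pics/top0.png

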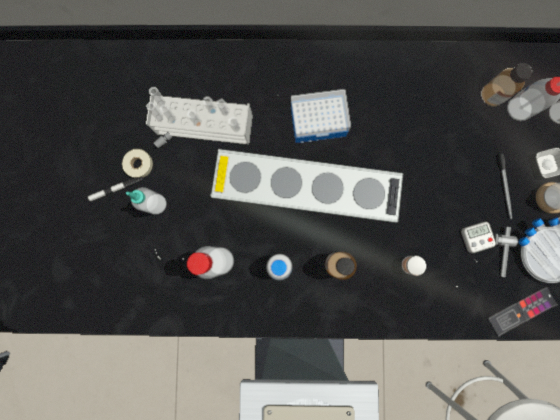

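Top view: tray row at (245,177), (286,182), (328,188), (370,193) with yellow at (221,174) and black at (394,196). Caps: red (200,264), blue (280,267), brown (345,266), jar (414,265); dropper at (150,200). Red therefore goes to the leftmost (+y) spot.

```bash
cat > h.py <<'E'
import cv2,numpy as np
from cell import ctrl
def K(d): return np.array([[d['fx'],0,d['cx']],[0,d['fy'],d['cy']],[0,0,1]])
def ray(d,uv,T=None):
    T=d['extrinsics'] if T is None else T; T=np.array(T)
    x,y=cv2.undistortPoints(np.array([[uv]],float),K(d),np.array(d['D']))[0,0]
    v=T[:3,:3]@[x,-y,-1]; return T[:3,3],v/np.linalg.norm(v)
def onz(d,uv,z,T=None):
    o,v=ray(d,uv,T); return o+v*(z-o[2])/v[2]
def tri(rs):
    A=sum(np.eye(3)-np.outer(v,v) for o,v in rs); b=sum((np.eye(3)-np.outer(v,v))@o for o,v in rs)
    p=np.linalg.solve(A,b); return p,max(np.linalg.norm(np.cross(p-o,v)) for o,v in rs)
def blobs(m,roi,amin=30):
    x0,y0,x1,y1=roi; mm=np.zeros(m.shape,np.uint8); mm[y0:y1,x0:x1]=m[y0:y1,x0:x1]
    n,_,st,c=cv2.connectedComponentsWithStats(mm)
    return sorted([(int(st[i,4]),c[i].round(1).tolist(),st[i,:4].tolist()) for i in range(1,n) if st[i,4]>=amin],reverse=True)
def masks(d):
    h=cv2.cvtColor(d['pixels'],cv2.COLOR_RGB2HSV); H,S,V=[h[:,:,i].astype(int) for i in range(3)]
    return dict(red=((H<8)|(H>172))&(S>150)&(V>80),blue=(H>98)&(H<122)&(S>150)&(V>70),
      yellow=(H>20)&(H<35)&(S>150)&(V>100),white=(S<45)&(V>160),grey=(S<40)&(V>75)&(V<150),brown=(H>5)&(H<25)&(S>90)&(V>40))
E
python3 - <<'E'
from h import *
R={'top':dict(red=(180,240,245,290),blue=(260,250,300,285),white=(395,250,435,280),grey=(222,155,395,215),yellow=(205,145,235,200),brown=(320,245,365,285)),
 'scene':dict(red=(200,150,230,185),blue=(225,210,255,235),white=(295,285,325,320),grey=(262,200,352,280),yellow=(250,195,290,220),brown=(250,230,285,285))}
for n in R:
    d=ctrl.get_image(n); m=masks(d)
    for k,r in R[n].items():
        for b in blobs(m[k],r)[:5]: print(n,k,b, onz(d,b[1],11)[:2].round(1))
    p=d['pixels']
    a,b=((180,240),(435,285)) if n=='top' else ((190,140),(330,325))
    c=p[a[1]:b[1],a[0]:b[0],::-1]; f=3 if n=='top' else 3; cv2.imwrite(f'pics/{n}1.png',cv2.resize(c,None,fx=f,fy=f,interpolation=cv2.INTER_CUBIC))
E
```

```text
top red (429, [198.4, 263.1], [187, 253, 25, 22]) [421.3 262.3]
top blue (169, [278.4, 267.2], [272, 260, 14, 15]) [414.2  73.8]
top white (278, [416.3, 265.3], [408, 256, 18, 19]) [ 422.1 -248.7]
top grey (646, [244.2, 176.4], [230, 162, 30, 30]) [629.5 158.9]
top grey (205, [391.1, 198.3], [386, 178, 9, 37]) [ 579.7 -192.8]
top grey (108, [277.8, 176.4], [271, 167, 19, 22]) [630.2  78. ]
top grey (54, [260.5, 204.0], [236, 201, 51, 7]) [562.9 118.4]
top yellow (287, [221.2, 173.6], [215, 156, 13, 36]) [635.9 214.6]
top brown (150, [344.0, 269.9], [326, 253, 31, 27]) [409.7 -79.6]
scene red (253, [213.9, 166.4], [206, 158, 16, 18]) [641.2 628.1]
scene blue (158, [238.0, 219.7], [231, 214, 15, 13]) [502.6 214.8]
scene white (220, [308.7, 298.0], [300, 291, 18, 15]) [ 448.9 -209.9]
scene grey (79, [317.8, 229.5], [284, 201, 68, 59]) [674.1  16.9]
scene grey (75, [291.7, 249.5], [262, 220, 61, 60]) [542.3 -19.5]
scene grey (49, [305.4, 207.0], [287, 200, 33, 13]) [732.3 149.1]
scene yellow (121, [271.2, 206.7], [259, 202, 25, 10]) [639.1 219.8]
scene brown (870, [267.4, 262.7], [256, 243, 24, 41]) [448.6 -29.4]
```

View pics/top1.png

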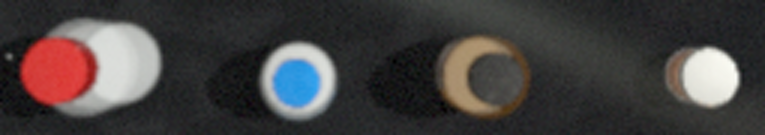

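The crop shows, in full-image top pixels, red cap top about (198.5,263.5), blue (278.7,267.3), black (346.3,266.7) and jar lid (416.3,265.5). Next I'll measure the spots and cross-check the caps in both views.

```bash
python3 - <<'E'
from h import *
d=ctrl.get_image('top'); s=ctrl.get_image('scene')
hd=lambda im,roi:im
for n,im,roi in(('top',d,(205,145,405,222)),('scene',s,(250,195,368,290))):
    g=cv2.cvtColor(im['pixels'],cv2.COLOR_RGB2GRAY); x0,y0,x1,y1=roi; g=g[y0:y1,x0:x1]
    b=(g>(150 if n=='top' else 150)).astype(np.uint8)
    cs,h=cv2.findContours(b,cv2.RETR_CCOMP,cv2.CHAIN_APPROX_NONE)
    for c,hh in zip(cs,h[0]):
        if cv2.contourArea(c)>100:
            e=cv2.fitEllipse(c); uv=np.array(e[0])+[x0,y0]
            print(n,hh[3],cv2.contourArea(c),uv.round(1),np.round(e[1],1),onz(im,uv,11)[:2].round(1))
for k,z,u,v in(('red',240,(198.5,263.3),(213.9,166.4)),('blue',120,(278.6,267.3),(238,219.7)),('brown',135,(346.3,266.7),None),('jar',50,(416.3,265.5),(308.7,297))):
    p=onz(d,u,z); print(k,p.round(1))
    if v: t,e=tri([ray(d,u),ray(s,v)]); print('   tri',t.round(1),round(e,1), 'scene@z-8',onz(s,v,z-8).round(1))
E
```

```text
top -1 8890.0 [307.4 185.2] [ 52.9 251.4] [609.4   6.6]
top 13 390.0 [392.3 196.7] [11.8 47.6] [ 583.5 -195.7]
top 13 499.5 [282.  179.8] [20.7 30.2] [622.1  67.8]
top 13 756.0 [244.6 176.8] [30.9 31.3] [628.5 158. ]
scene -1 112.0 [267.2 259.5] [ 9.9 14.8] [456.6 -16.8]
scene -1 3357.5 [312.8 246.8] [ 34.7 139.2] [601.  -45.6]
scene 1 206.0 [344.1 275.3] [ 8.  36.8] [ 583.2 -197. ]
scene -1 869.0 [348.3 211.6] [26.3 43.9] [829.3  39.9]
scene -1 357.0 [302.9 201. ] [15.2 36.3] [751.9 186.6]
red [427.3 211.2 240. ]
   tri [428.6 214.1 222. ] 2.0 scene@z-8 [420.  192.8 232. ]
blue [417.8  71.  120. ]
   tri [418.4  70.6 113.7] 0.9 scene@z-8 [420.5  72.5 112. ]
brown [421.1 -66.8 135. ]
jar [ 422.7 -236.2   50. ]
   tri [ 423.3 -237.4   47.7] 0.8 scene@z-8 [ 428.3 -232.9   42. ]
```

View pics/scene1.png

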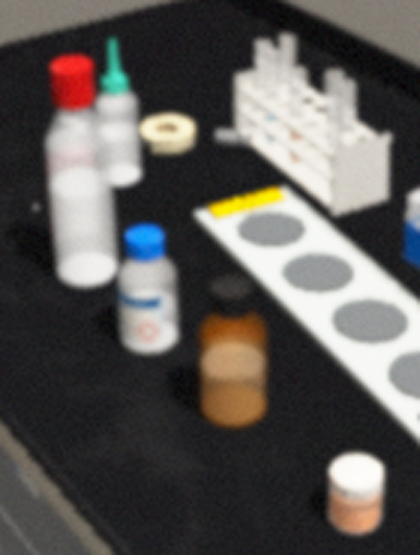

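Blue, jar and red agree across the two views. The row comes out at 414 mm between bars as expected, and the yellow-end spot is measured at (628.5,158). I'll use spots A (628,158.3), B (615.5,59.2), C (603,-40), D (590,-139.3) from yellow to black. I'll work short to tall so every placement is beside shorter neighbours. First move: swing to yaw 90°, clear of the red bottle.

>>> send_rows:
  rows:
    - [[0,0,-3,0,0,0],[-4,-1.3,-5,0,0,0.12],[-8.5,-2.8,-5,0,0,0.25],[-13,-4.2,-5,0,0,0.38],[-17.5,-5.7,-5,0,0,0.51],[-22,-7.1,-5,0,0,0.64],[-26.5,-8.6,-5,0,0,0.77],[-31,-10,-5,0,0,0.9],[-35.5,-11.5,-5,0,0,1.02],[-39.4,-12.8,-5,0,0,1.124]]
  grip: 0

```text
clock: 1.3
eef_pos: [582.5, 298.2, 354.0]
tool_rot: [3.141, 0.001, 1.565]
force: [0.8, 0.2, -0.4]
width: 85.4
gripper_force: 0.0
```

>>> send_rows:
  rows:
    - [[-4.5,0,0,0,0,0],[-9,0,0,0,0,0],[-13.5,0,0,0,0,0],[-18,0,0,0,0,0],[-22.5,0,0,0,0,0],[-27,0,0,0,0,0],[-31.5,0,0,0,0,0],[-36,0,0,0,0,0],[-40.5,-3,2,0,0,0],[-44,-6,4,0,0,0]]

```text
clock: 2.3
eef_pos: [525.4, -136.3, 317.1]
tool_rot: [3.139, 0.001, 1.57]
force: [0.9, 0.3, -0.1]
width: 85.4
gripper_force: 0.0
```

>>> send_rows:
  rows:
    - [[-3,-3,2,0,0,0],[-6,-6,4,0,0,0],[-9.5,-8,6,0,0,0],[-9.5,-10,8,0,0,0],[-9.5,-10,10,0,0,0],[-9.5,-10,10,0,0,0],[-9.5,-10,10,0,0,0]]

```text
clock: 3.0
eef_pos: [426.0, -228.9, 217.2]
tool_rot: [3.141, -0.0, 1.571]
force: [-0.3, 0.1, -0.3]
width: 85.2
gripper_force: 0.0
```

```bash
cat >> h.py <<'E'
from scipy.spatial.transform import Rotation as Ro
def wristT():
    s=ctrl.read_state(); d=ctrl.get_image('wrist'); T=np.eye(4)
    T[:3,:3]=Ro.from_euler('xyz',s['tool_rot']).as_matrix(); T[:3,3]=s['eef_pos']
    return s,d,T@np.array(d['mount'])
E
python3 - <<'E'
from h import *
s,d,T=wristT(); print(s['eef_pos'],s['tool_rot'],s['clock'])
cv2.imwrite('pics/w0.png',d['pixels'][:,:,::-1])
print('expect jar at',T[:3,3])
P=np.linalg.inv(T)@np.array([422.7,-236.5,50,1]); print(P)
q,_=cv2.projectPoints(np.array([[P[0],-P[1],-P[2]]]),np.zeros(3),np.zeros(3),K(d),np.array(d['D'])); print(q)
E
```

```text
[ 425.96177234 -228.94111658  217.23821796] [ 3.14133552e+00 -3.66189397e-06  1.57110506e+00] 3.0
expect jar at [ 426.87678549 -153.8375546   288.01627376]
[  -4.3134406    -9.24724293 -251.78990195    1.        ]
[[[275.18027893 216.64197677]]]
```

View pics/w0.png

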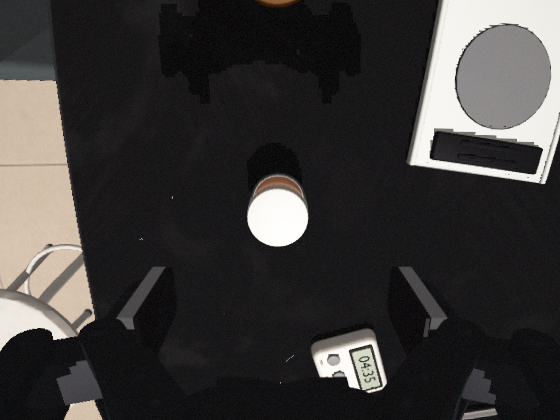

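The wrist view shows the jar lid at (278,215), where it was predicted, and spot D at (503,77). I'll refine both from it.

```bash
python3 - <<'E'
from h import *
s,d,T=wristT(); g=cv2.cvtColor(d['pixels'],cv2.COLOR_RGB2GRAY)
print('jar',onz(d,(278,215.5),50,T).round(1))
b=((g>80)&(g<160)).astype(np.uint8); b[:,:440]=0;b[140:]=0
c=max(cv2.findContours(b,cv2.RETR_EXTERNAL,cv2.CHAIN_APPROX_NONE)[0],key=cv2.contourArea); e=cv2.fitEllipse(c)
print('spotD',e,onz(d,e[0],11,T).round(1))
E
```

```text
jar [ 425.3 -236.    50. ]
spotD ((501.84375, 76.2186279296875), (91.79154205322266, 106.14165496826172), 18.948711395263672) [ 592.  -140.2   11. ]
```

>>> send_rows:
  rows:
    - [[-0.7,-0.1,3,0,0,0],[-0.7,-0.1,6,0,0,0],[-0.7,-0.1,9,0,0,0],[-0.7,-0.1,11.5,0,0,0],[-0.7,-0.1,13.2,0,0,0],[-0.7,-0.1,13.2,0,0,0]]

```text
clock: 3.7
eef_pos: [424.6, -235.4, 83.9]
tool_rot: [-3.14, -0.001, 1.572]
force: [0.3, -0.3, 0.1]
width: 85.4
gripper_force: 0.0
```

>>> send_rows:
  rows:
    - [[0,0,0,0,0,0],[0,0,0,0,0,0],[0,0,0,0,0,0],[0,0,0,0,0,0],[0,0,0,0,0,0],[0,0,0,0,0,0],[0,0,0,0,0,0],[0,0,0,0,0,0],[0,0,0,0,0,0],[0,0,0,0,0,0]]
  grip: 255

```text
clock: 4.7
eef_pos: [425.2, -236.1, 86.5]
tool_rot: [3.139, 0.001, 1.571]
force: [-0.3, 1.7, 8.2]
width: 41.1
gripper_force: 60.0
```

>>> send_rows:
  rows:
    - [[0,0,-1,0,0,0],[0,0,-3,0,0,0],[0.5,1,-5,0,0,0],[2,3.5,-5,0,0,0],[3.5,6,-5,0,0,0],[5,8.5,-5,0,0,0],[6.5,11,-5,0,0,0],[8,13.5,-5,0,0,0],[9.2,15.8,-5,0,0,0],[9.6,16.6,-5,0,0,0]]

```text
clock: 5.7
eef_pos: [593.0, -137.3, 135.8]
tool_rot: [3.139, -0.001, 1.575]
force: [-0.3, 0.7, -0.5]
width: 41.2
gripper_force: 61.0
```

>>> send_rows:
  rows:
    - [[0,0,0,0,0,0],[0,0,0.5,0,0,0],[0,0,1.5,0,0,0],[0,0,2.5,0,0,0],[0,0,3,0,0,0],[0,0,3.4,0,0,0],[0,0,3.6,0,0,0],[0,0,3.6,0,0,0]]

```text
clock: 6.5
eef_pos: [590.3, -140.0, 98.7]
tool_rot: [-3.141, -0.0, 1.571]
force: [-0.8, 0.7, -0.5]
width: 41.9
gripper_force: 61.0
```

>>> send_rows:
  rows:
    - [[0,0.1,0.1,0,0,0],[0,0.1,0.2,0,0,0],[0,0.1,0.25,0,0,0],[0,0.1,0.25,0,0,0],[0,0.1,0.25,0,0,0]]

```text
clock: 7.0
eef_pos: [591.9, -140.0, 97.6]
tool_rot: [3.14, 0.0, 1.571]
force: [-2.2, 1.3, 6.7]
width: 41.0
gripper_force: 61.7
```

>>> send_rows:
  rows:
    - [[0,0,0,0,0,0],[0,0,0,0,0,0],[0,0,0,0,0,0],[0,0,0,0,0,0],[0,0,0,0,0,0],[0,0,0,0,0,0],[0,0,0,0,0,0],[0,0,0,0,0,0]]
  grip: 0

```text
clock: 7.8
eef_pos: [591.4, -139.9, 96.4]
tool_rot: [-3.141, -0.0, 1.571]
force: [-0.4, 0.1, -0.1]
width: 85.3
gripper_force: 0.0
```

>>> send_rows:
  rows:
    - [[0,0,-3,0,0,0],[0,0,-7,0,0,0],[0,0,-11,0,0,0],[0,0,-15,0,0,0],[4,-3,-17,0,0,0],[8,-6,-17,0,0,0],[12,-9,-17,0,0,0],[15,-12,-17,0,0,0],[18,-15,-17,0,0,0],[21,-17,-17,0,0,0]]

```text
clock: 8.8
eef_pos: [418.9, 71.1, 266.6]
tool_rot: [-3.14, -0.001, 1.571]
force: [0.7, 0.8, 0.8]
width: 85.3
gripper_force: 0.0
```

```bash
python3 - <<'E'
from h import *
s,d,T=wristT(); print(s['eef_pos'],s['clock'],s['width'])
cv2.imwrite('pics/w1.png',d['pixels'][:,:,::-1])
for n,p in (('blue',(418.2,70.9,120)),('brown',(421.1,-66.8,135)),('jar',(591.5,-140,61))):
    P=np.linalg.inv(T)@np.array([*p,1]); q,_=cv2.projectPoints(np.array([[P[0],-P[1],-P[2]]]),np.zeros(3),np.zeros(3),K(d),np.array(d['D'])); print(n,q.ravel())
t=ctrl.get_image('top')
for b in blobs(masks(t)['white'],(355,170,400,220))[:4]: print(b)
cv2.imwrite('pics/t2.png',cv2.resize(t['pixels'][140:290,180:440,::-1],None,fx=3,fy=3,interpolation=cv2.INTER_CUBIC))
E
```

```text
[418.91414997  71.12480442 266.56696056] 8.8 85.32262617804585
blue [279.09598241 216.55134198]
brown [283.5315555  405.12722083]
jar [454.44853295 396.96653178]
(1575, [375.7, 193.7], [355, 170, 45, 50])
```

View pics/w1.png

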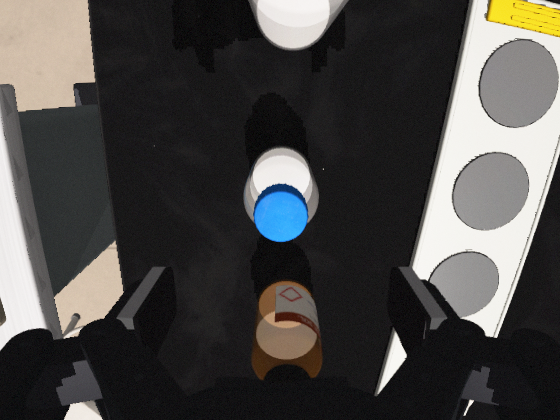

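Blue cap is at (281,212), within 2 mm of prediction. Grasping it at about 106 mm.

>>> send_rows:
  rows:
    - [[0,0,3,0,0,0],[0,0,6,0,0,0],[0,0,8.5,0,0,0],[0,0,10,0,0,0],[0,0,10.6,0,0,0],[0,0,10.6,0,0,0]]

```text
clock: 9.5
eef_pos: [421.7, 69.5, 160.1]
tool_rot: [-3.141, 0.0, 1.57]
force: [-0.0, 0.2, 0.4]
width: 85.3
gripper_force: 0.0
```

>>> send_rows:
  rows:
    - [[0,0,0,0,0,0],[0,0,0,0,0,0],[0,0,0,0,0,0],[0,0,0,0,0,0],[0,0,0,0,0,0],[0,0,0,0,0,0],[0,0,0,0,0,0],[0,0,0,0,0,0],[0,0,0,0,0,0],[0,0,0,0,0,0]]
  grip: 255

```text
clock: 10.5
eef_pos: [421.3, 70.3, 161.1]
tool_rot: [3.141, -0.001, 1.571]
force: [-1.2, 0.7, 6.3]
width: 33.9
gripper_force: 58.8
```

```bash
python3 - <<'E'
from h import *
s,d,T=wristT(); print(s['eef_pos'],s['clock'],s['width'],s['force'])
g=cv2.cvtColor(d['pixels'],cv2.COLOR_RGB2GRAY)
b=((g>80)&(g<160)).astype(np.uint8); b[:,:430]=0
for c in cv2.findContours(b,cv2.RETR_EXTERNAL,cv2.CHAIN_APPROX_NONE)[0]:
    if cv2.contourArea(c)>2000: e=cv2.fitEllipse(c); print(e,onz(d,e[0],11,T).round(1))
t=ctrl.get_image('top')
for z in blobs(masks(t)['white'],(362,178,385,205))[:4]: print(z)
E
```

```text
[421.28266716  70.26265542 161.0872367 ] 10.5 33.91550604244298 [-1.20759773  0.71034611  6.33059245]
((527.5322875976562, 340.9755554199219), (65.01078796386719, 75.60123443603516), 102.93719482421875) [609.5 -32.1  11. ]
((540.9011840820312, 236.22705078125), (44.93665313720703, 103.78266906738281), 4.044327259063721) [599.  54.  11.]
(519, [374.5, 189.9], [362, 178, 23, 27])
```

View pics/t2.png

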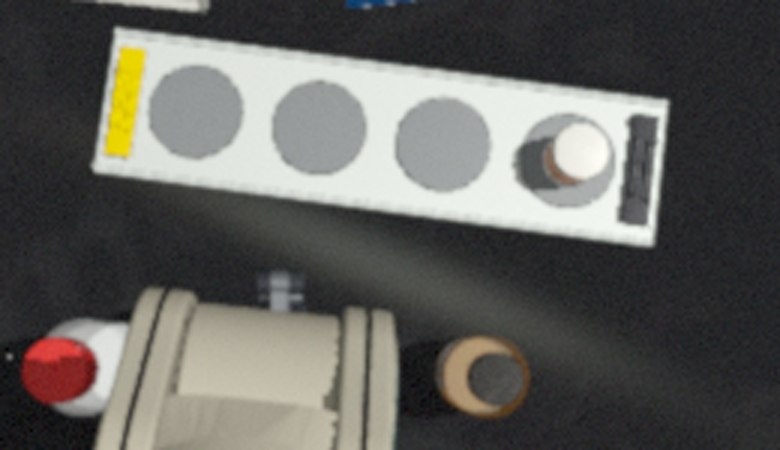

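>>> send_rows:
  rows:
    - [[0,0,-1,0,0,0],[0,0,-3,0,0,0],[0,2,-5,0,0,0],[-1,5,-5,0,0,0],[-3,8,-5,0,0,0],[-5,10.5,-5,0,0,0],[-7,13,-5,0,0,0],[-9,15.5,-5,0,0,0],[-10.5,17.5,-5,0,0,0],[-11.1,18.2,-5,0,0,0]]

```text
clock: 11.6
eef_pos: [605.1, -43.1, 211.2]
tool_rot: [3.139, 0.002, 1.569]
force: [-0.8, -0.6, -2.4]
width: 33.7
gripper_force: 60.0
```

>>> send_rows:
  rows:
    - [[0,0,0,0,0,0],[0,0,0.5,0,0,0],[0,0,1.5,0,0,0],[0,0,2.5,0,0,0],[0,0,3,0,0,0],[0,0,3.4,0,0,0],[0,0,3.6,0,0,0],[0,0,3.6,0,0,0]]

```text
clock: 12.4
eef_pos: [603.4, -40.9, 174.2]
tool_rot: [-3.141, -0.0, 1.571]
force: [-1.3, -0.3, -1.4]
width: 33.6
gripper_force: 60.0
```

```bash
python3 - <<'E'
from h import *
t=ctrl.get_image('top')
for u in ((245.3,177),(286.7,182.3),(327.7,188),(369.3,193.3)): print(onz(t,u,11).round(1))
print('jar',onz(t,(373.3,190.7),61).round(1))
E
```

```text
[628.1 156.2  11. ]
[616.   56.4  11. ]
[603.1 -41.8  11. ]
[ 591.2 -141.    11. ]
jar [ 589.6 -139.9   61. ]
```

>>> send_rows:
  rows:
    - [[0,0,0.1,0,0,0],[0,0,0.2,0,0,0],[0,0,0.25,0,0,0],[0,0,0.25,0,0,0],[0,0,0.25,0,0,0]]

```text
clock: 12.95
eef_pos: [603.6, -41.0, 172.3]
tool_rot: [3.141, -0.0, 1.571]
force: [-0.8, -0.7, 1.2]
width: 33.6
gripper_force: 60.1
```

Contact is just beginning (force +2.6 N). I'll lower 1 mm more, release, and move over the brown bottle.

>>> send_rows:
  rows:
    - [[0,0,0.1,0,0,0],[0,0,0.1,0,0,0],[0,0,0.1,0,0,0]]

```text
clock: 13.25
eef_pos: [603.5, -41.1, 172.1]
tool_rot: [3.141, -0.0, 1.571]
force: [-2.8, 0.2, 7.3]
width: 33.8
gripper_force: 61.1
```

>>> send_rows:
  rows:
    - [[0,0,0,0,0,0],[0,0,0,0,0,0],[0,0,0,0,0,0],[0,0,0,0,0,0],[0,0,0,0,0,0],[0,0,0,0,0,0],[0,0,0,0,0,0],[0,0,0,0,0,0]]
  grip: 0

```text
clock: 14.05
eef_pos: [603.4, -40.9, 170.9]
tool_rot: [-3.142, -0.0, 1.571]
force: [-0.4, -0.3, -0.6]
width: 85.3
gripper_force: 0.0
```

>>> send_rows:
  rows:
    - [[0,0,-3,0,0,0],[0,0,-7,0,0,0],[0,0,-11,0,0,0],[-0.5,-3,-11,0,0,0],[-1,-7,-11,0,0,0],[-1.5,-11,-11,0,0,0],[-2,-14,-11,0,0,0],[-2.6,-17,-11,0,0,0],[-2.6,-18.2,-11,0,0,0],[-2.6,-18.2,-11,0,0,0]]

```text
clock: 15.05
eef_pos: [420.5, -66.8, 281.2]
tool_rot: [-3.141, -0.001, 1.57]
force: [0.3, 0.6, -0.1]
width: 85.2
gripper_force: 0.0
```

```bash
python3 - <<'E'
from h import *
s,d,T=wristT(); print(s['eef_pos'],s['clock'],s['width'])
cv2.imwrite('pics/w2.png',d['pixels'][:,:,::-1])
P=np.linalg.inv(T)@np.array([421.1,-66.8,135,1]); q,_=cv2.projectPoints(np.array([[P[0],-P[1],-P[2]]]),np.zeros(3),np.zeros(3),K(d),np.array(d['D'])); print(q.ravel())
E
```

```text
[420.50794194 -66.81019001 281.23982226] 15.05 85.22645196873793
[280.88702054 216.39416429]
```

View pics/w2.png

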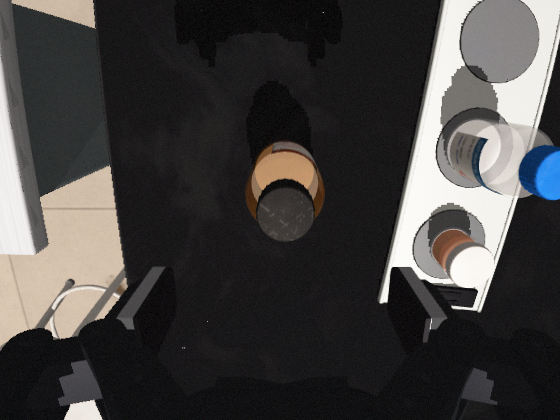

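Blue and jar stand on their spots. The black cap is at (286,211), so the brown bottle is about (423,-65). Descending to the grasp.

>>> send_rows:
  rows:
    - [[0.15,0.2,3,0,0,0],[0.15,0.2,6,0,0,0],[0.15,0.2,8.5,0,0,0],[0.15,0.2,10.2,0,0,0],[0.15,0.2,10.9,0,0,0],[0.15,0.2,10.9,0,0,0]]

```text
clock: 15.7
eef_pos: [424.4, -65.3, 171.1]
tool_rot: [-3.141, -0.0, 1.571]
force: [-0.4, 0.4, 0.0]
width: 85.3
gripper_force: 0.0
```

>>> send_rows:
  rows:
    - [[0,0,0,0,0,0],[0,0,0,0,0,0],[0,0,0,0,0,0],[0,0,0,0,0,0],[0,0,0,0,0,0],[0,0,0,0,0,0],[0,0,0,0,0,0],[0,0,0,0,0,0],[0,0,0,0,0,0],[0,0,0,0,0,0]]
  grip: 255

```text
clock: 16.7
eef_pos: [423.7, -65.4, 172.8]
tool_rot: [3.14, -0.0, 1.571]
force: [-0.6, 0.1, 6.0]
width: 36.1
gripper_force: 59.2
```

>>> send_rows:
  rows:
    - [[0,0,-1,0,0,0],[0,0,-3,0,0,0],[2,0.5,-5,0,0,0],[5,1.5,-5,0,0,0],[8,3.5,-5,0,0,0],[10,6,-5,0,0,0],[11.5,9,-5,0,0,0],[12.3,12,-5,0,0,0],[12.3,15,-5,0,0,0],[12.3,17.5,-5,0,0,0]]

```text
clock: 17.7
eef_pos: [599.8, 58.4, 222.8]
tool_rot: [3.141, 0.0, 1.572]
force: [-0.9, 0.1, -2.1]
width: 36.3
gripper_force: 60.2
```

>>> send_rows:
  rows:
    - [[0,1.6,0,0,0,0],[0,1.6,0.5,0,0,0],[0,1.6,1.5,0,0,0],[0,1.6,2.5,0,0,0],[0,1.6,3,0,0,0],[0,1.6,3.4,0,0,0],[0,1.6,3.6,0,0,0],[0,1.6,3.7,0,0,0],[0,1.6,3.8,0,0,0],[0,1.6,3.8,0,0,0]]

```text
clock: 18.7
eef_pos: [614.5, 57.6, 184.1]
tool_rot: [3.141, -0.0, 1.571]
force: [-0.4, -0.1, -1.0]
width: 36.1
gripper_force: 60.4
```

>>> send_rows:
  rows:
    - [[0,0.1,0.1,0,0,0],[0,0.1,0.2,0,0,0],[0,0.1,0.25,0,0,0],[0,0.1,0.25,0,0,0],[0,0.1,0.25,0,0,0]]

```text
clock: 19.2
eef_pos: [615.1, 57.5, 183.9]
tool_rot: [-3.141, -0.001, 1.571]
force: [-5.5, -0.1, 14.7]
width: 35.9
gripper_force: 62.3
```

>>> send_rows:
  rows:
    - [[0,0,0,0,0,0],[0,0,0,0,0,0],[0,0,0,0,0,0],[0,0,0,0,0,0],[0,0,0,0,0,0],[0,0,0,0,0,0],[0,0,0,0,0,0],[0,0,0,0,0,0]]
  grip: 0

```text
clock: 20.0
eef_pos: [615.5, 57.6, 181.4]
tool_rot: [-3.142, -0.0, 1.571]
force: [0.2, 0.2, -0.3]
width: 85.2
gripper_force: 0.0
```

>>> send_rows:
  rows:
    - [[0,0,-4,0,0,0],[0,0,-8,0,0,0],[0,0,-12,0,0,0],[0,0,-16,0,0,0],[3,-1,-18,0,0,0],[6,-4,-18,0,0,0],[9,-7,-18,0,0,0],[11.5,-10,-18,0,0,0],[13.5,-13,-18,0,0,0],[15.4,-15,-18,0,0,0]]

```text
clock: 21.0
eef_pos: [463.2, 212.6, 361.5]
tool_rot: [-3.14, -0.001, 1.572]
force: [0.1, 0.1, -0.4]
width: 85.2
gripper_force: 0.0
```

>>> send_rows:
  rows:
    - [[0,-2,0,0,0,0],[0,-3.6,0,0,0,0],[0,-3.6,0,0,0,0],[0,-3.6,0,0,0,0]]

```text
clock: 21.4
eef_pos: [429.8, 211.7, 361.8]
tool_rot: [3.141, -0.001, 1.571]
force: [0.5, -0.2, -0.2]
width: 85.4
gripper_force: 0.0
```

```bash
python3 - <<'E'
from h import *
s,d,T=wristT(); print(s['eef_pos'],s['clock'],s['width'])
cv2.imwrite('pics/w3.png',d['pixels'][:,:,::-1])
P=np.linalg.inv(T)@np.array([428,212,240,1]); q,_=cv2.projectPoints(np.array([[P[0],-P[1],-P[2]]]),np.zeros(3),np.zeros(3),K(d),np.array(d['D'])); print(q.ravel())
m=masks(d)['red'].astype(np.uint8)
for b in blobs(m,(0,0,560,420),300): print(b,onz(d,b[1],240,T).round(1))
E
```

```text
[429.83787789 211.68805941 361.81444701] 21.4 85.40577582033518
[276.20699697 230.12564874]
(4455, [277.9, 221.6], [243, 180, 70, 82]) [429.  217.1 240. ]
```

View pics/w3.png

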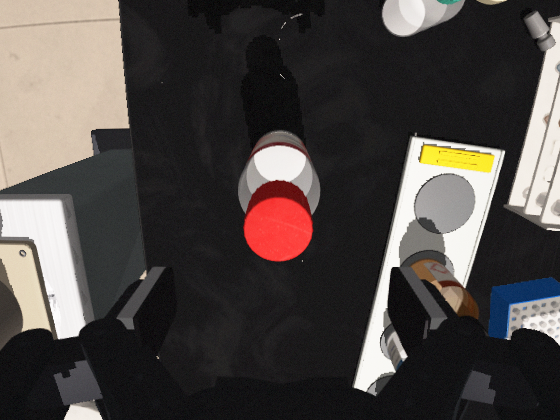

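The red cap's top disc is centred at (278,228), so red is at about (429,213). The brown bottle is on its spot. Descending.

>>> send_rows:
  rows:
    - [[0.1,0,3,0,0,0],[0.1,0,5.5,0,0,0],[0.1,0,7.5,0,0,0],[0.1,0,9,0,0,0],[0.1,0,9.5,0,0,0],[0.1,0,9.5,0,0,0]]

```text
clock: 22.05
eef_pos: [430.0, 212.2, 266.0]
tool_rot: [-3.141, 0.001, 1.57]
force: [-0.5, 0.2, -0.1]
width: 85.5
gripper_force: 0.0
```

>>> send_rows:
  rows:
    - [[0,0,0,0,0,0],[0,0,0,0,0,0],[0,0,0,0,0,0],[0,0,0,0,0,0],[0,0,0,0,0,0],[0,0,0,0,0,0],[0,0,0,0,0,0],[0,0,0,0,0,0],[0,0,0,0,0,0],[0,0,0,0,0,0]]
  grip: 255

```text
clock: 23.05
eef_pos: [429.6, 212.8, 267.3]
tool_rot: [3.141, -0.001, 1.571]
force: [-0.9, 0.2, 5.9]
width: 38.9
gripper_force: 59.7
```

>>> send_rows:
  rows:
    - [[0,0,-1,0,0,0],[0,0,-2.5,0,0,0],[0,0.5,-4,0,0,0],[0,2,-5,0,0,0],[-0.5,4,-5,0,0,0],[-1,6.5,-5,0,0,0],[-1.5,9,-5,0,0,0],[-2,11.5,-5,0,0,0],[-2.5,14,-5,0,0,0],[-3,16,-5,0,0,0]]

```text
clock: 24.05
eef_pos: [590.7, 182.2, 316.8]
tool_rot: [3.141, 0.0, 1.571]
force: [-0.5, -0.2, -1.4]
width: 38.9
gripper_force: 60.7
```

>>> send_rows:
  rows:
    - [[-0.8,1.5,0,0,0,0],[-1.6,2.8,0,0,0,0],[-2.2,3.6,0,0,0,0],[-2.5,3.8,0.5,0,0,0],[-2.5,3.8,1.5,0,0,0],[-2.5,3.8,2.3,0,0,0],[-2.5,3.8,3,0,0,0],[-2.5,3.8,3.4,0,0,0],[-2.5,3.8,3.7,0,0,0],[-2.5,3.8,3.7,0,0,0]]

```text
clock: 25.05
eef_pos: [627.2, 157.8, 279.1]
tool_rot: [-3.141, 0.0, 1.571]
force: [0.2, -0.4, -2.5]
width: 38.8
gripper_force: 60.7
```

>>> send_rows:
  rows:
    - [[0,0.1,0.1,0,0,0],[0,0.1,0.2,0,0,0],[0,0.1,0.25,0,0,0],[0,0.1,0.25,0,0,0],[0,0.1,0.25,0,0,0]]

```text
clock: 25.55
eef_pos: [628.8, 157.6, 278.3]
tool_rot: [3.14, -0.001, 1.571]
force: [-2.0, -0.4, 5.8]
width: 38.9
gripper_force: 61.4
```

Contact. I'll release, rise, back away and check.

>>> send_rows:
  rows:
    - [[0,0,0,0,0,0],[0,0,0,0,0,0],[0,0,0,0,0,0],[0,0,0,0,0,0],[0,0,0,0,0,0],[0,0,0,0,0,0],[0,0,0,0,0,0],[0,0,0,0,0,0]]
  grip: 0

```text
clock: 26.35
eef_pos: [628.5, 157.6, 277.0]
tool_rot: [-3.142, 0.0, 1.571]
force: [-0.1, -0.7, 0.2]
width: 85.6
gripper_force: 0.0
```

>>> send_rows:
  rows:
    - [[0,0,-3,0,0,0],[0,0,-6,0,0,0],[0,0,-9,0,0,0],[0,0,-9,0,0,0],[0,-4,-9,0,0,0],[0,-8,-9,0,0,0],[0,-12,-9,0,0,0],[0,-16,-9,0,0,0],[0,-19,-9,0,0,0],[0,-19,-9,0,0,0]]

```text
clock: 27.35
eef_pos: [434.3, 157.6, 366.5]
tool_rot: [-3.137, -0.001, 1.573]
force: [1.5, 0.6, -0.2]
width: 85.8
gripper_force: 0.0
```

```bash
python3 - <<'E'
from h import *
for n,(x0,y0,x1,y1) in (('top',(180,130,440,290)),('scene',(190,130,390,290))):
    t=ctrl.get_image(n); cv2.imwrite(f'pics/{n}9.png',cv2.resize(t['pixels'][y0:y1,x0:x1,::-1],None,fx=3,fy=3,interpolation=cv2.INTER_CUBIC))
print(ctrl.read_state()['eef_pos'])
E
```

```text
[438.39014897 157.89164865 367.16976131]
```

View pics/top9.png

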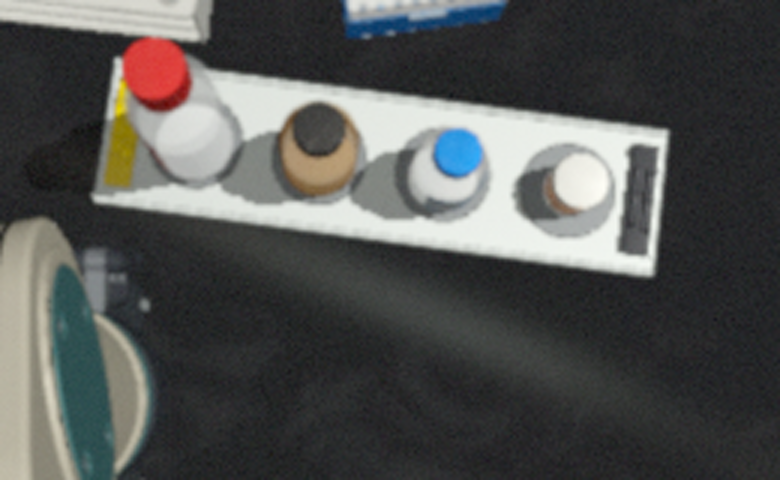

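View pics/scene9.png

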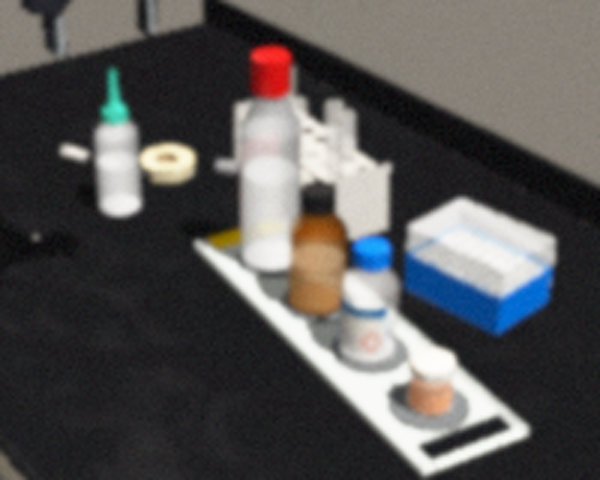

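All four stand upright in the right order, and the dropper bottle stands where it was. A numeric check of cap-top centres next, in full-image pixels: red (232.3,154.5), brown (286.7,173.3), blue (333,181), jar (373.3,190.7).

```bash
python3 - <<'E'
from h import *
t=ctrl.get_image('top')
for n,u,z,s in(('red',(232.3,154.5),251,(628,157)),('brown',(286.7,173.3),146,(615.8,58)),('blue',(333,181),131,(603,-41)),('jar',(373.3,190.7),61,(591,-140))):
    p=onz(t,u,z)[:2]; print(n,p.round(1),(p-s).round(1))
E
```

```text
red [623.1 154.3] [-4.9 -2.7]
brown [610.6  56.1] [-5.2 -1.9]
blue [598.2 -40.8] [-4.8  0.2]
jar [ 589.6 -139.9] [-1.4  0.1]
```

```bash
python3 -c "
from cell import ctrl
print(ctrl.finish_job())"
```

```text
the job is handed in; nothing more can be done
None
```

The job is handed in: from the yellow bar the row runs red-capped, brown, blue-capped, jar, all upright. My last check put each within about 6 mm of its spot centre (15 mm allowed). The dropper bottle was not touched, and it took about 27 s; the hand-in returned no verdict.

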